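Couple the spotlight onto its ball stand and latch it

ROBOT

A 6-joint arm with a two-finger parallel gripper is mounted at the origin on the work surface. World frame = base frame: x ahead of the robot, y to its left, z up, the work surface at z = 0. Lengths are in m, angles in rad, forces in N, time in s.
With the tool pointing down it reaches from about 0.425 to 0.925 m from the base axis. Payload 12.5 kg.
Tool frame: the origin (TCP) lies midway between the tips of the shut fingers; the grasp point (between the pads) lies 19 mm behind it; z points along the fingers, y is the line along which they close (so a half turn about z gives the same grasp; the last joint's range is limited). The gripper opens to 85 mm and grips with 20 to 120 N. Pads are 22 mm wide; open, the fingers measure 114 mm over their backs; the gripper's body (76 mm by 85 mm) begins 54 mm behind the grasp point. The pads swing forward as they close: fully open they stand 13 mm farther back than shut.
Start: joints at [1.131, 0.491, 1.559, -0, 1.092, -0.106], TCP at [0.205, 0.591, 0.231] pointing down, gripper open.
Joint ranges: [-3.1, 3.1], [-0.84, 2.19], [0.05, 2.79], [-1.13, 4.28], [0.06, 2.93], [-2.69, 2.69]. Speed limits (rad/s): [2.22, 2.22, 2.79, 3.14, 3.14, 3.14].

INTERFACE

Orientations are given as a unit quaternion [x, y, z, w].
In Python, from plant import arm gives the robot as it stands.
- The arm moves only by the tool step_arm, never from a script. Its argument "moves" is a list that holds one entry, the list of rows, each a list of 6 numbers: the shift along the tool's x, y, z in cm, then the turn, a rotation vector about the tool's x, y, z in degrees. In form: [[[tx, ty, tz, ax, ay, az], ...]]. A call has 1 to 12 rows; each row is the pose to reach, as a shift and turn from the pose commanded when the call began, along the tool's axes at that moment; what a row does not reach only later rows make up. A row lasts 1/8 s, in which the tool goes at most 62.5 mm and 10.7 degrees, less where a joint would pass 70% of its speed; a pose out of reach is approached as far as the arm can. A call with a gripper value outside its range is refused whole. "fingers" is the closure, from 0 (fully open) to 1 (shut), set as the call begins (left out, the last holds). The fingers move at their own pace and stop on an object; "squeeze" is the grip in N (left out, the last holds). Time passes only in rows, so rows that repeat a pose let the fingers close. It gives the time, the measured TCP pose, the force, the opening and the grip force at its end, in the units of the state.
- arm.observe(): the state, without advancing time (a new reading comes with each control period).
- arm.get_image(name): name is "scene" or "top" or "wrist"; returns a dict with "img" (400x640x3 uint8, blue, green, red), "fx", "fy", "cx", "cy" (pixels), "distortion" ([k1, k2, p1, p2, k3] as OpenCV has them; the pictures are not rectified), "eye" and "orientation" of the camera in the world; the wrist camera has in their place "hand_eye" (4x4, takes a point from camera to tool coordinates, whose origin is the TCP and whose axes are the flange's). Camera axes: x right, y down, z forward; pixel columns grow to the right and rows downward; lengths in m; the calibration is good to about 2 mm. A picture is of the moment at which its call begins: read the wrist's pose just before it. There is no depth.
- arm.hand_in(): hands the job in; it is judged then, once.
The state is a dict: "time": time; "qpos": joint angles; "joint_velocities": joint speeds; "effort": joint torques, N m; "tcp_pos": TCP position; "orientation": TCP orientation; "force": force on the tool from outside, world axes, zero at the start; "moment": the same for the moment, N m; "opening": finger opening in m; "grip_force": force on a finger pad.
Only numpy, scipy, OpenCV 4.12 (cv2) and the standard library are available. Lean on these libraries where they do the work, as an engineer would, in place of code of your own. Each camera call takes 0.05 s, during which the arm holds its last target. There are 200 camera calls.

TASK

Set the microscope spotlight onto the ball of its stand: lower its socket over the ball until the stand's sinking column has reached its stop and the socket has clicked fully home on the collar, and seat it with a steady downward push of about 20 N held for half a second (35 N at most). Only then press the red latch lever all the way down. Let go, leaving the spotlight upright and latched on the ball, and leave the vials, bottle, jar, dish and tray where they are.

Things in the scene. Friction and masses are not known exactly. Their poses are not given: they have to be found in the camera images.
- head: Spotlight head, 0.25 to 0.45 kg, upright on the bench at the start, socket mouth down. Origin: centre of its round underside, z up. White housing 60 mm (x) by 44 mm (y) at z=37 to 60 mm: grip it across y by its flat sides. On top two cheeks with the lever between them. Black lamp barrel, 30 mm thick, sticks out along -x to x=-65 mm at z=45 mm.
- mouth (a point): Centre of the head's underside (same point as its origin), mouth of the aluminium socket ring, 51 mm across, 37 mm high. Its bore is flared from 40 mm at the rim to 33 mm at 8 mm up. Two sprung brass jaws inside need 3 to 12 N of downward push besides the weight to click over the ball. Fully home, this point is 22 mm below the ball centre and the ring rests on the collar.
- lever (a joint): Red latch lever on the head: 0 = raised (start), 0.5 rad = fully down on its stop. Hinge along the head's y at x=-24, z=54 mm; it reaches towards +x. It stays where left and needs 3 to 4 N at the pad. It drives a bolt in under the ball: it cannot close unless the socket is home, and if closed first the bolt keeps the ball out.
- lever_pad (a point): Middle of the top of the lever's red pad (22 x 20 mm). In the head's frame: raised x=9, z=82 mm; fully down x=18, z=63 mm, 3 mm above the cheeks. It can be pushed straight down with closed fingers at about x=14, y=0 mm of the head.
- ball (a point): Centre of the stand's steel ball, 30 mm across, on a 12 mm neck. It sits on a column that sinks: the ball moves down with it.
- column: Steel column of the stand with a flat collar 56 mm across, origin at the centre of the collar's top, 22 mm below the ball centre. It stays where left, gives way to 6 N (the head's weight is part of that) and sinks by an unknown 10 to 45 mm to a hard stop; only there do the jaws click over the ball, so feel for it. The stand's grey foot is 90 mm across and fixed.
- vial_a: sample vial, clear, red cap, 27 mm across, 59 mm tall; a bystander, origin at the centre of its underside
- vial_b: sample vial like vial_a; a bystander, origin at the centre of its underside
- dropper: clear bottle with white cap, 50 mm across, 120 mm tall; a bystander, origin at the centre of its underside
- jar: amber jar with green lid, 60 mm across, 80 mm tall; a bystander, origin at the centre of its underside
- petri: closed clear dish, 94 mm across, 18 mm tall; a bystander, origin at the centre of its underside
- slide_tray: open blue tray, 100 x 140 x 30 mm; a bystander, origin at the centre of its underside

How it is judged:
On the way, in this order (a step that is already met when the one before it is completed fails the run):
1. the socket is fully home on the ball and seated with a push (at least 12 N on the stand, weight included), with the lever still up (horizontal distance between mouth and ball below 0.004 m and z of ball in the frame of head above 0.02 m and angle between head's own z axis and vertical below 0.08 rad and contact force between head and column above 12 N and value of joint lever below 0.15 rad), for 0.4 s.
2. the lever is pressed fully down (horizontal distance between mouth and ball below 0.004 m and z of ball in the frame of head above 0.02 m and angle between head's own z axis and vertical below 0.08 rad and value of joint lever above 0.45 rad), for 0.2 s.
At the end, for the whole second after the job is handed in: The head stands on the ball, its mouth centre within 4 mm sideways of the ball centre and at least 20 mm below it (22 mm is fully home), tilted less than 0.08 rad, the lever at 0.45 rad or more, the head at rest and released. No force is asked at the end (all of step 2 and linear speed of head below 0.02 m/s and contact force between head and the fingers below 0.05 N); the robot touches nothing.
It fails at once if the head presses on the stand with more than 35 N (contact force between head and column above 35 N).
It fails at once if a bystander is moved by more than 30 mm or tipped (distance of any of vial_a, vial_b, dropper, jar, petri, slide_tray from where it was at the start of the episode above 0.03 m or angle between any of vial_a, vial_b, dropper, jar, petri, slide_tray's own z axis and vertical above 0.5 rad).
It also fails if it takes over 64 s, if anything falls off the work surface, if the arm or the gripper's body presses on something with over 40 N, if the wrist force passes 120 N, or if a joint passes its speed limit or range.

## Working session

There is one attempt and no reset: what is moved stays moved. The work goes in short steps, Python scripts to look and compute and a tool call to move; the robot and the scene stay as the last step left them, time stands still between calls to the robot, and variables do not carry over. Pictures are saved under pics/ and viewed, at most 10 in all, crops included, and the job is handed in when it is done.

Besides the shell and the picture viewer there is one more tool, called after "Call:" as name(argument=value, ...), one argument or row to a line, values as JSON. step_arm: Moves the arm, as the interface text tells. Its arguments: {"type":"object","properties":{"moves":{"type":"array","items":{"type":"array","items":{"type":"array","items":{"type":"number"}}}},"fingers":{"type":"number"},"squeeze":{"type":"number"}},"required":["moves"]}

```bash
mkdir -p pics; cat > h.py <<'E'
import numpy as np, cv2
from scipy.spatial.transform import Rotation as R
from plant import arm
def cam(n):
    s=arm.observe(); c=arm.get_image(n)
    if 'hand_eye' in c:
        T=np.eye(4);T[:3,:3]=R.from_quat(s['orientation']).as_matrix();T[:3,3]=s['tcp_pos']
        T=T@np.array(c['hand_eye']); c['Rm'],c['e']=T[:3,:3],T[:3,3]
    else:
        c['e']=np.array(c['eye']);o=np.array(c['orientation']);c['Rm']=R.from_quat(o).as_matrix() if o.size==4 else o
    c['K']=np.array([[c['fx'],0,c['cx']],[0,c['fy'],c['cy']],[0,0,1.]]);c['d']=np.array(c['distortion'],float)
    return c
def ray(c,p):
    u=cv2.undistortPoints(np.array([[p]],float),c['K'],c['d'])[0,0]
    return c['Rm']@np.array([u[0],u[1],1])
def atz(c,p,z):
    r=ray(c,p);return c['e']+r*(z-c['e'][2])/r[2]
def tri(cps):
    A=np.zeros((3,3));b=np.zeros(3)
    for c,p in cps:
        r=ray(c,p);r/=np.linalg.norm(r);M=np.eye(3)-np.outer(r,r);A+=M;b+=M@c['e']
    return np.linalg.solve(A,b)
def proj(c,X):
    X=(c['Rm'].T@(np.atleast_2d(X)-c['e']).T).T
    return cv2.projectPoints(X,np.zeros(3),np.zeros(3),c['K'],c['d'])[0][:,0]
E
python3 - <<'E'
from h import *
import pickle
s=arm.observe();print(s)
for n in('scene','top','wrist'):
    c=cam(n);cv2.imwrite(f'pics/{n}0.png',c['img']);pickle.dump(c,open(n+'0.pkl','wb'));print(n,c['e'],c['Rm'].round(3).tolist(),c['fx'])
E
```

```text
{'time': 0.0, 'qpos': array([ 1.13136532e+00,  4.91586545e-01,  1.55950033e+00, -1.44064138e-05,
        1.09170425e+00, -1.05607759e-01]), 'joint_velocities': array([-0.0017296 ,  0.00099875, -0.00218812, -0.00120187,  0.00291591,
       -0.00062618]), 'effort': array([ 2.75562837e-03, -6.18456316e+01, -2.61576962e+01, -8.53980055e-06,
        4.25527658e-03, -5.65343032e-05]), 'tcp_pos': array([0.20466505, 0.59027464, 0.23069346]), 'orientation': array([ 1.66134384e-01,  9.86102940e-01, -5.78841518e-04, -1.55135126e-04]), 'force': array([-0.41565935, -0.84144033,  0.2435391 ]), 'moment': array([-0.02052766,  0.01021808, -0.02718363]), 'grip_force': 0.0, 'opening': 0.08558441415772094}
scene [ 1.06466862 -0.82290595  1.12429123] [[0.874, 0.354, -0.334], [0.487, -0.646, 0.588], [-0.008, -0.676, -0.737]] 496.3485834022827
top [ 0.47408905 -0.02847883  1.31744504] [[0.016, -0.994, 0.112], [-1.0, -0.014, 0.011], [-0.009, -0.112, -0.994]] 389.06497758751664
wrist [0.1359043  0.61270156 0.37393634] [[0.327, 0.907, 0.266], [0.945, -0.314, -0.093], [-0.0, 0.282, -0.959]] 305.58733730919636
```

View pics/scene0.png

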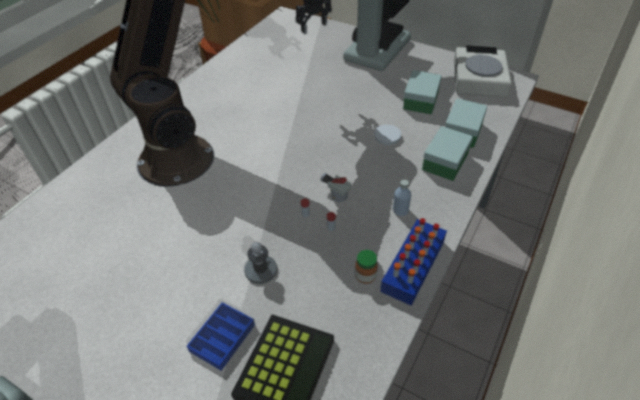

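View pics/top0.png

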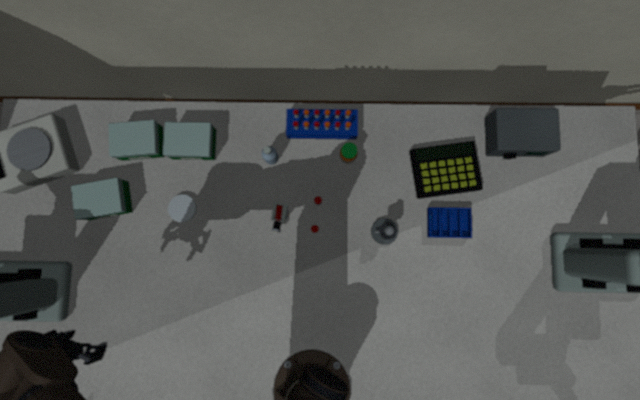

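The scene view shows the head at about (337,187), the stand at (260,262) and the vials at (305,203) and (331,217). In the top view the head is at (278,217), the stand at (385,230) and the vials at (318,200) and (314,228).

```bash
python3 - <<'E'
from h import *
import pickle
S=pickle.load(open('scene0.pkl','rb'));T=pickle.load(open('top0.pkl','rb'))
def crop(c,u,v,w=50,h=37): return cv2.resize(c['img'][v-h:v+h,u-w:u+w],(400,296),interpolation=cv2.INTER_CUBIC)
o=np.vstack([np.hstack([crop(S,337,187),crop(S,260,262)]),np.hstack([crop(T,278,217),crop(T,385,230)])])
o=cv2.convertScaleAbs(o,alpha=1.6);cv2.imwrite('pics/crops.png',o)
for n,a,b in [('head',(337,187),(278,217)),('stand',(260,255),(385,230)),('va',(305,203),(318,200)),('vb',(331,217),(314,228))]:
    print(n,tri([(S,a),(T,b)]))
E
```

```text
head [0.54951338 0.12194409 0.02198372]
stand [ 0.50949481 -0.22903328  0.05913266]
va [ 0.57185048 -0.0334868   0.11911624]
vb [ 0.54518051  0.02055496 -0.02345861]
```

View pics/crops.png

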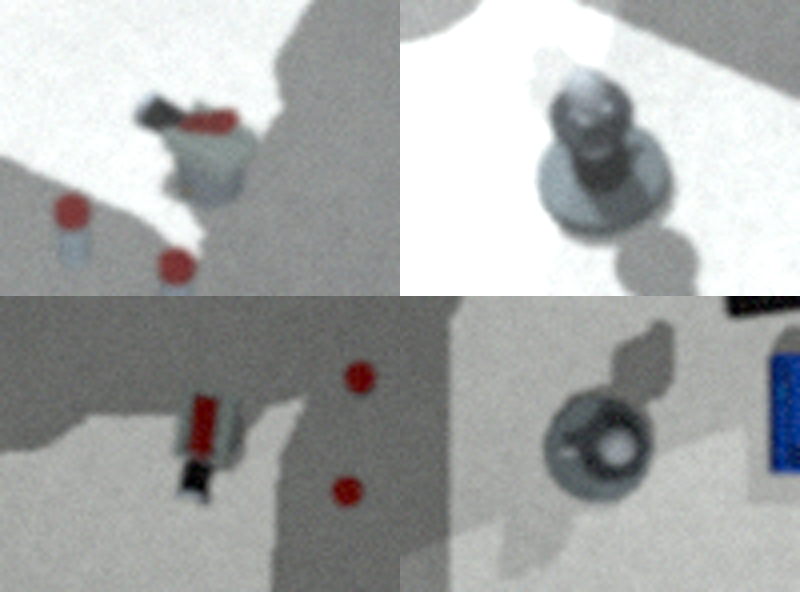

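```bash
python3 - <<'E'
from h import *
import pickle
S=pickle.load(open('scene0.pkl','rb'));T=pickle.load(open('top0.pkl','rb'))
for n,a,b in [('pad',(344,180),(279.3,207.5)),('barreltip',(324,177),(276,229.7)),('ball',(256,247),(389.3,230.5)),('foot',None,(384.5,230.5)),('v1',(305,203),(314.5,229)),('v2',(331,217),(318,200))]:
    if a: X=tri([(S,a),(T,b)]);print(n,X,proj(S,X)-a,atz(T,b,.08))
    else: print(n,atz(T,b,.012))
s=arm.observe();print(R.from_quat(s['orientation']).as_matrix().round(3))
w=pickle.load(open('wrist0.pkl','rb'));print(np.array(w['hand_eye']).round(3))
for n,X in dict(head=(.56,.117,.06),ball=(.51,-.23,.12)).items(): print(n,proj(w,X))
E
```

```text
pad [0.57756994 0.11296496 0.07369396] [[-0.34039103  0.05896177]] [0.57619858 0.11164693 0.08      ]
barreltip [0.5049877  0.12360784 0.04345895] [[ 0.53027473 -0.0813602 ]] [0.50541082 0.12020506 0.08      ]
ball [ 0.50707401 -0.23577082  0.10021793] [[ 0.37677346 -0.0269984 ]] [ 0.50839715 -0.23860034  0.08      ]
foot [ 0.51003237 -0.23416599  0.012     ]
v1 [ 0.51020628 -0.00135961  0.04616908] [[ 0.09883699 -0.01204808]] [ 0.50947529 -0.00191246  0.08      ]
v2 [ 0.60463015 -0.0117422   0.04633771] [[ 0.38961456 -0.05986362]] [ 0.60207395 -0.01154348  0.08      ]
[[-0.945  0.328 -0.   ]
 [ 0.328  0.945 -0.001]
 [ 0.    -0.001 -1.   ]]
[[ 0.    -0.959 -0.282  0.072]
 [ 1.     0.     0.    -0.002]
 [-0.    -0.282  0.959 -0.143]
 [ 0.     0.     0.     1.   ]]
head [[113.77880247 477.77608032]]
ball [[-63.4930529  500.84750448]]
```

Call:
step_arm(
  moves=[
    [[-5,-3.3,0,0,0,-1],[-10,-6.6,0,0,0,-2],[-15,-9.9,0,0,0,-3],[-20,-13.2,0,0,0,-4],[-25,-16.5,1,0,0,-5],[-30,-19.8,1.5,0,0,-6],[-35,-23.1,2,0,0,-7],[-40,-26.4,2.5,0,0,-8],[-45,-29.7,3,0,0,-9],[-50,-33,3,0,0,-10.8],[-50,-33,3,0,0,-10.8],[-50,-33,3,0,0,-10.8]],
  ],
  fingers=0,
)

```text
time: 1.65
tcp_pos: [0.5687, 0.1149, 0.201]
orientation: [0.073, 0.997, 0.0, -0.0]
force: [-0.8, 0.3, 0.4]
opening: 0.0853
grip_force: 0.0
```

```bash
python3 - <<'E'
from h import *
import pickle
c=cam('wrist');pickle.dump(c,open('w1.pkl','wb'));s=arm.observe();print(s['tcp_pos'],s['orientation'],s['force'],s['qpos'])
cv2.imwrite('pics/w1.png',cv2.convertScaleAbs(c['img'],alpha=1.4))
yaw=np.radians(-8.3);Q=R.from_euler('z',yaw).as_matrix()
P=lambda p:Q@np.array(p)/1000+[.569,.114,0]
for n,p in dict(origin=(0,0,0),tip=(-65,0,45),padraised=(9,0,82),c1=(30,22,60),c2=(30,-22,60),c3=(-30,22,60),c4=(-30,-22,60)).items(): print(n,proj(c,P(p))[0].round(1))
E
```

```text
[0.56844786 0.11546073 0.2011482 ] [ 7.24715784e-02  9.97370422e-01  4.63217401e-05 -3.31020860e-04] [0.09567566 0.205897   0.25160981] [ 8.64470911e-02  4.59752541e-01  1.70654234e+00  2.36994383e-04
  9.75936814e-01 -1.33941177e+00]
origin [315.4 178.5]
tip [315.4 121.3]
padraised [315.6 207.2]
c1 [337.8 220.9]
c2 [293.2 220.9]
c3 [339.1 160.3]
c4 [291.9 160.3]
```

View pics/w1.png

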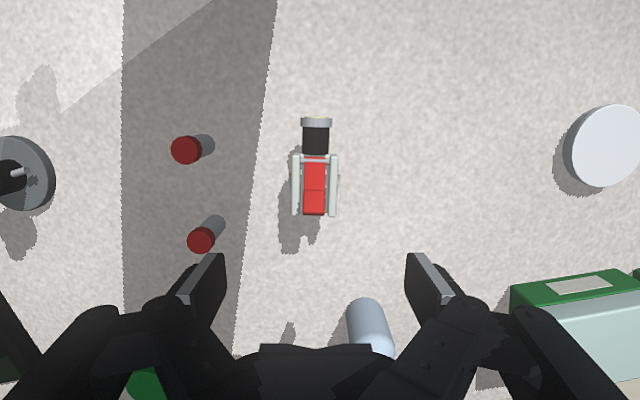

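Housing spans u 292–338, v 154–216, with the barrel tip at (316,118); that is about 5 px nearer the base than predicted. Vials are at (187,150) and (201,240), dropper at (370,325), and the stand at the left edge.

Call:
step_arm(
  moves=[
    [[0.5,0,3,0,0,0],[0.5,0,6,0,0,0],[0.5,0,9,0,0,0],[0.5,0,9,0,0,0],[0.5,0,9,0,0,0]],
  ],
)

```text
time: 2.33
tcp_pos: [0.5643, 0.1164, 0.1124]
orientation: [0.072, 0.997, 0.0, 0.001]
force: [0.5, -0.1, 0.1]
opening: 0.0853
grip_force: 0.0
```

```bash
python3 - <<'E'
from h import *
import pickle
c=cam('wrist');pickle.dump(c,open('w2.pkl','wb'));s=arm.observe();print(s['tcp_pos'],s['force'])
yaw=np.radians(-8.3);Q=R.from_euler('z',yaw).as_matrix()
P=lambda p:Q@np.array(p)/1000+[.564,.1145,0]
im=cv2.convertScaleAbs(c['img'],alpha=1.4)
for p in [(-65,0,45),(9,0,82),(30,22,60),(30,-22,60),(-30,22,60),(-30,-22,60)]:
    q=proj(c,P(p))[0];cv2.circle(im,tuple(q.astype(int)),2,(0,255,0),-1)
cv2.imwrite('pics/w2.png',im)
E
```

```text
[0.56446153 0.11624968 0.1126588 ] [-0.29803681 -0.01144269  0.63137777]
```

View pics/w2.png

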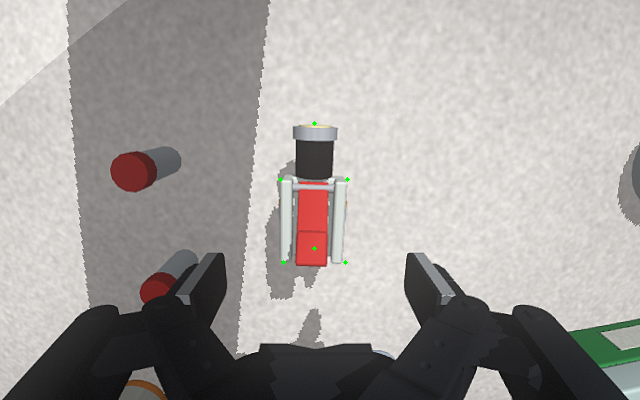

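Predicted corner marks sit on the housing (u 281–347, v 179–262) and barrel tip (315,124), so the pose is confirmed at (0.564, 0.1145). Descend and grip.

Call:
step_arm(
  moves=[
    [[0,0,3,0,0,0],[0,0,6,0,0,0],[0,0,7.6,0,0,0],[0,0,7.6,0,0,0],[0,0,7.6,0,0,0]],
  ],
)

```text
time: 3.0
tcp_pos: [0.5647, 0.1157, 0.0364]
orientation: [0.073, 0.997, 0.0, 0.001]
force: [1.5, -0.1, 0.5]
opening: 0.0853
grip_force: 0.0
```

Call:
step_arm(
  moves=[
    [[0,0,0,0,0,0],[0,0,0,0,0,0],[0,0,0,0,0,0],[0,0,0,0,0,0],[0,0,0,0,0,0],[0,0,0,0,0,0],[0,0,0,0,0,0],[0,0,0,0,0,0]],
  ],
  fingers=1,
  squeeze=80,
)

```text
time: 4.0
tcp_pos: [0.5645, 0.1157, 0.0362]
orientation: [0.073, 0.997, 0.0, 0.001]
force: [-1.4, -0.1, 8.4]
opening: 0.0428
grip_force: 81.3
```

Call:
step_arm(
  moves=[
    [[0,0,-1,0,0,0],[0,0,-4,0,0,0],[0,0,-8,0,0,0],[0,0,-12,0,0,0],[0,0,-16,0,0,0],[0.4,-4,-16,0,0,0],[0.8,-8,-16,0,0,0],[1.2,-12,-16,0,0,0],[1.8,-18,-16,0,0,0],[2.3,-24,-16,0,0,0],[2.3,-24,-16,0,0,0],[2.3,-24,-16,0,0,0]],
  ],
)

```text
time: 5.5
tcp_pos: [0.5064, -0.1184, 0.1954]
orientation: [0.073, 0.997, 0.0, -0.0]
force: [-0.4, 0.9, -2.9]
opening: 0.0425
grip_force: 82.4
```

```bash
python3 - <<'E'
from h import *
import pickle
c=cam('wrist');pickle.dump(c,open('w3.pkl','wb'));s=arm.observe();print(s['tcp_pos'],s['orientation'],s['force'],s['opening'])
im=cv2.convertScaleAbs(c['img'],alpha=1.4)
Rt=R.from_quat(s['orientation']).as_matrix()
for p in [(65,0,-9),(-9,0,-46),(-30,22,-24),(-30,-22,-24),(30,22,-24),(30,-22,-24)]:
    q=proj(c,s['tcp_pos']+Rt@np.array(p)/1000)[0];cv2.circle(im,tuple(q.astype(int)),2,(0,255,0),-1)
cv2.imwrite('pics/w3.png',im)
E
```

```text
[ 0.50656111 -0.1178429   0.19542771] [ 7.24345090e-02  9.97373157e-01  1.59157716e-04 -3.90412799e-05] [-0.16853736  0.35026737 -3.72687103] 0.042401808347418635
```

View pics/w3.png

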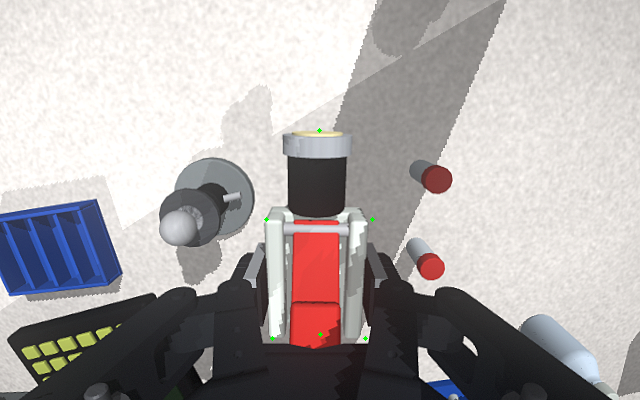

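Stand ball is at about (180,226), radius 20, with the foot centred near (213,197). The head is squarely gripped, with its barrel at column 317. A second viewpoint follows for triangulation.

Call:
step_arm(
  moves=[
    [[-4,1,0,0,0,0],[-8,2,0,0,0,0],[-8,2,0,0,0,0],[-8,2,0,0,0,0],[-8,2,0,0,0,0]],
  ],
)

```text
time: 6.18
tcp_pos: [0.588, -0.1097, 0.1954]
orientation: [0.072, 0.997, 0.0, -0.0]
force: [-0.8, 0.0, -4.1]
opening: 0.0425
grip_force: 82.4
```

```bash
python3 - <<'E'
from h import *
import pickle
c=cam('wrist');pickle.dump(c,open('w4.pkl','wb'));s=arm.observe();print(s['tcp_pos'])
w3=pickle.load(open('w3.pkl','rb'))
a=cv2.convertScaleAbs(cv2.resize(w3['img'][130:270,110:270],None,fx=2.5,fy=2.5),alpha=1.2)
g=proj(c,[.507,-.236,.1])[0].astype(int);print(g)
x0,y0=max(g[0]-80,0),max(g[1]-70,0);print(x0,y0)
b=cv2.convertScaleAbs(cv2.resize(c['img'][y0:y0+140,x0:x0+160],None,fx=2.5,fy=2.5),alpha=1.2)
cv2.imwrite('pics/w34.png',np.hstack([a,b]))
E
```

```text
[ 0.58811147 -0.10995629  0.19547965]
[140 128]
60 58
```

View pics/w34.png

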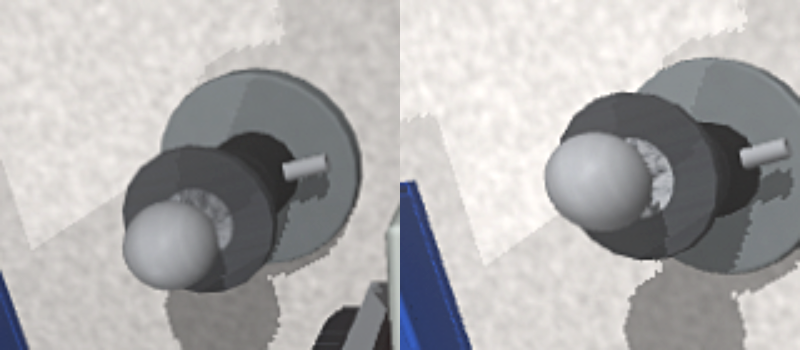

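The ball is at (178,228) in view 3 and (138.8,130.4) in view 4. The collar is at (190,217.6) and (155.2,128.4).

```bash
python3 - <<'E'
from h import *
import pickle
L=lambda n:pickle.load(open(n+'.pkl','rb'))
a,b,T,S=L('w3'),L('w4'),L('top0'),L('scene0')
X=tri([(a,(178,228)),(b,(138.8,130.4))]);print('ball',X,proj(a,X)-(178,228),proj(T,X),proj(S,X))
C=tri([(a,(190,217.6)),(b,(155.2,128.4))]);print('collar',C)
for z in(.11,.12,.13,.14): print(z,atz(a,(178,228),z),atz(b,(138.8,130.4),z),'r',.015*305/abs((a['Rm'].T@(atz(a,(178,228),z)-a['e']))[2]))
E
```

```text
ball [ 0.50853165 -0.23536506  0.10380411] [[-0.28891849  0.11034749]] [[389.55940849 230.24709464]] [[256.76511714 246.23502239]]
collar [ 0.50836766 -0.23532915  0.07824085]
0.11 [ 0.50651586 -0.23177482  0.11      ] [ 0.50874993 -0.23207833  0.11      ] r 18.723151181996055
0.12 [ 0.50336014 -0.2264166   0.12      ] [ 0.50907086 -0.22632986  0.12      ] r 19.57976936774442
0.13 [ 0.50020442 -0.22105838  0.13      ] [ 0.50939178 -0.22058139  0.13      ] r 20.518529367610718
0.14 [ 0.4970487  -0.21570016  0.14      ] [ 0.50971271 -0.21483292  0.14      ] r 21.551841150586736
```

Call:
step_arm(
  moves=[
    [[2,-4.5,0,0,0,0],[4,-9,0,0,0,0],[6,-13.5,0,0,0,0],[6,-13.5,0,0,0,0],[6,-13.5,1,0,0,0],[6,-13.5,2,0,0,0],[6,-13.5,3,0,0,0],[6,-13.5,3,0,0,0],[6,-13.5,3,0,0,0]],
  ],
)

```text
time: 7.35
tcp_pos: [0.51, -0.235, 0.1653]
orientation: [0.072, 0.997, 0.0, 0.0]
force: [-0.2, 0.4, -2.8]
opening: 0.0426
grip_force: 82.8
```

```bash
python3 - <<'E'
from h import *
s=arm.observe();t=s['tcp_pos'];print(t,s['force'],s['orientation'])
o=[]
for n in('scene','top'):
    c=cam(n);im=c['img'].copy()
    u,v=proj(c,[.5085,-.2345,.12])[0].astype(int)
    for X in ([.5085,-.2345,.102],): 
        q=proj(c,X)[0];print(n,q-(u-50,v-50))
    o.append(cv2.resize(im[v-50:v+50,u-50:u+50],(400,400),interpolation=cv2.INTER_CUBIC))
cv2.imwrite('pics/over.png',cv2.convertScaleAbs(np.hstack(o),alpha=1.5))
E
```

```text
[ 0.50996277 -0.23501182  0.16526929] [-0.16170446  0.36230279 -2.75478745] [7.23510621e-02 9.97379227e-01 2.29986988e-05 2.02479836e-05]
scene [51.02888853 54.42271774]
top [49.18118697 50.26792622]
```

View pics/over.png

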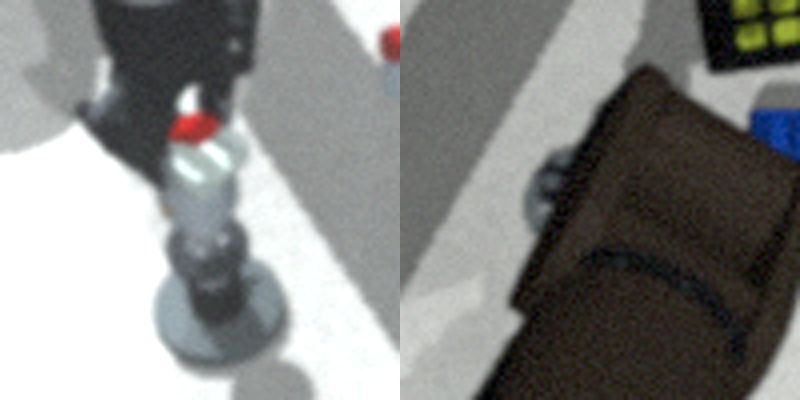

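The head hangs upright over the ball in the scene crop: ring near (205,215), collar at (207,250). Now descend by feel.

Call:
step_arm(
  moves=[
    [[0.1,0,0.4,0,0,0],[0.1,0,0.8,0,0,0],[0.1,0,1.2,0,0,0],[0.1,0,1.5,0,0,0],[0.1,0,1.5,0,0,0]],
  ],
)

```text
time: 8.07
tcp_pos: [0.5087, -0.235, 0.15]
orientation: [0.073, 0.997, 0.0, -0.0]
force: [0.3, -0.4, -3.3]
opening: 0.0422
grip_force: 82.8
```

Call:
step_arm(
  moves=[
    [[0,0,0.2,0,0,0],[0,0,0.4,0,0,0],[0,0,0.6,0,0,0],[0,0,0.6,0,0,0]],
  ],
)

```text
time: 8.57
tcp_pos: [0.5087, -0.235, 0.1441]
orientation: [0.073, 0.997, 0.0, -0.0]
force: [0.7, 0.4, -4.0]
opening: 0.0423
grip_force: 82.8
```

Call:
step_arm(
  moves=[
    [[0,0,0.2,0,0,0],[0,0,0.4,0,0,0],[0,0,0.6,0,0,0],[0,0,0.6,0,0,0]],
  ],
)

```text
time: 9.07
tcp_pos: [0.5087, -0.235, 0.1381]
orientation: [0.073, 0.997, 0.0, -0.0]
force: [0.0, -0.0, -3.9]
opening: 0.0425
grip_force: 82.8
```

Call:
step_arm(
  moves=[
    [[0,0,0.2,0,0,0],[0,0,0.4,0,0,0],[0,0,0.4,0,0,0]],
  ],
)

```text
time: 9.45
tcp_pos: [0.5087, -0.235, 0.1341]
orientation: [0.073, 0.997, 0.0, -0.0]
force: [0.3, 1.1, -3.1]
opening: 0.0423
grip_force: 82.8
```

Call:
step_arm(
  moves=[
    [[0,0,0.2,0,0,0],[0,0,0.4,0,0,0],[0,0,0.4,0,0,0]],
  ],
)

```text
time: 9.82
tcp_pos: [0.5087, -0.235, 0.1301]
orientation: [0.073, 0.997, 0.0, -0.0]
force: [0.6, -0.2, -3.1]
opening: 0.0424
grip_force: 82.8
```

Call:
step_arm(
  moves=[
    [[0,0,0.2,0,0,0],[0,0,0.4,0,0,0],[0,0,0.4,0,0,0]],
  ],
)

```text
time: 10.2
tcp_pos: [0.5088, -0.2348, 0.1262]
orientation: [0.073, 0.997, 0.0, -0.0]
force: [-0.0, 2.6, -1.7]
opening: 0.0424
grip_force: 83.0
```

Call:
step_arm(
  moves=[
    [[0,0.05,0,0,0,0],[0,0.05,0.2,0,0,0],[0,0.05,0.2,0,0,0]],
  ],
)

```text
time: 10.58
tcp_pos: [0.5089, -0.2347, 0.1242]
orientation: [0.073, 0.997, -0.0, 0.0]
force: [0.4, -0.6, -2.5]
opening: 0.0428
grip_force: 83.1
```

Call:
step_arm(
  moves=[
    [[0,0.0,0.1,0,0,0],[0,0.0,0.2,0,0,0],[0,0.0,0.2,0,0,0]],
  ],
)

```text
time: 10.95
tcp_pos: [0.5089, -0.2346, 0.1222]
orientation: [0.073, 0.997, -0.0, 0.0]
force: [0.8, -1.3, -1.1]
opening: 0.0425
grip_force: 83.1
```

Call:
step_arm(
  moves=[
    [[0,0.0,0.1,0,0,0],[0,0.0,0.2,0,0,0],[0,0.0,0.2,0,0,0]],
  ],
)

```text
time: 11.32
tcp_pos: [0.5089, -0.2346, 0.1202]
orientation: [0.073, 0.997, -0.0, 0.0]
force: [0.7, -2.5, -2.1]
opening: 0.0425
grip_force: 83.1
```

Call:
step_arm(
  moves=[
    [[0,0.0,0.1,0,0,0],[0,0.0,0.2,0,0,0],[0,0.0,0.2,0,0,0]],
  ],
)

```text
time: 11.7
tcp_pos: [0.5088, -0.2346, 0.1182]
orientation: [0.073, 0.997, 0.0, 0.0]
force: [1.3, -1.0, -0.8]
opening: 0.0427
grip_force: 83.1
```

Call:
step_arm(
  moves=[
    [[0,0.0,0.1,0,0,0],[0,0.0,0.2,0,0,0],[0,0.0,0.2,0,0,0]],
  ],
)

```text
time: 12.08
tcp_pos: [0.5088, -0.2346, 0.1162]
orientation: [0.073, 0.997, 0.0, 0.0]
force: [0.5, -0.9, -1.8]
opening: 0.0424
grip_force: 83.1
```

Call:
step_arm(
  moves=[
    [[0,0.0,0.05,0,0,0],[0,0.0,0.1,0,0,0],[0,0.0,0.15,0,0,0]],
  ],
)

```text
time: 12.45
tcp_pos: [0.5088, -0.2346, 0.1148]
orientation: [0.073, 0.997, 0.0, 0.0]
force: [1.3, -2.0, -0.5]
opening: 0.0425
grip_force: 83.1
```

Call:
step_arm(
  moves=[
    [[0,0.0,0.05,0,0,0],[0,0.0,0.1,0,0,0],[0,0.0,0.15,0,0,0]],
  ],
)

```text
time: 12.82
tcp_pos: [0.5088, -0.2346, 0.1133]
orientation: [0.073, 0.997, 0.0, 0.0]
force: [0.6, -1.2, 0.1]
opening: 0.0422
grip_force: 83.1
```

```bash
python3 - <<'E'
from h import *
import pickle
b=pickle.load(open('scene0.pkl','rb'))['img'];c=cam('scene');print(arm.observe()['force'])
u,v=256,250
f=lambda i:cv2.resize(i[v-45:v+35,u-40:u+40],(400,400),interpolation=cv2.INTER_CUBIC)
cv2.imwrite('pics/sink.png',cv2.convertScaleAbs(np.hstack([f(b),f(c['img'])]),alpha=1.5))
for z in(.08,.07,.06,.05): print(z,(proj(c,[.5088,-.2346,z])[0]-(u-40,v-45))*5)
E
```

```text
[ 1.3510733  -1.55360508 -1.1577459 ]
0.08 [210.45807777 233.06050281]
0.07 [212.66714199 244.48141491]
0.06 [214.85185045 255.77357486]
0.05 [217.01259513 266.93910351]
```

View pics/sink.png

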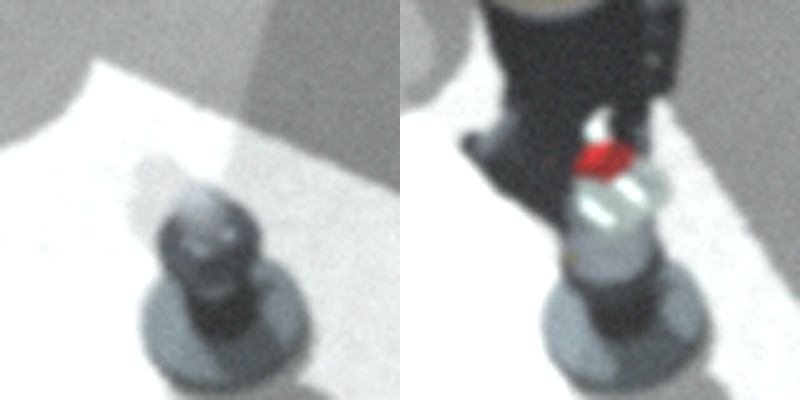

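The collar's front edge has moved from about y=297 to about 305 in the crop, so the column is sinking under the head. Keep going.

Call:
step_arm(
  moves=[
    [[0,0.0,0.1,0,0,0],[0,0.0,0.15,0,0,0],[0,0,0.15,0,0,0]],
  ],
)

```text
time: 13.25
tcp_pos: [0.5088, -0.2345, 0.1117]
orientation: [0.073, 0.997, 0.0, -0.0]
force: [0.4, -1.9, -0.5]
opening: 0.0425
grip_force: 83.1
```

Call:
step_arm(
  moves=[
    [[0,0.0,0.1,0,0,0],[0,0.0,0.1,0,0,0]],
  ],
)

```text
time: 13.5
tcp_pos: [0.5088, -0.2346, 0.1107]
orientation: [0.073, 0.997, 0.0, -0.0]
force: [1.1, -1.9, -1.5]
opening: 0.0427
grip_force: 83.1
```

Call:
step_arm(
  moves=[
    [[0,0.0,0.1,0,0,0],[0,0.0,0.2,0,0,0],[0,0,0.2,0,0,0]],
  ],
)

```text
time: 13.88
tcp_pos: [0.5088, -0.2345, 0.1087]
orientation: [0.073, 0.997, 0.0, -0.0]
force: [2.5, -3.2, -1.8]
opening: 0.0423
grip_force: 83.1
```

Call:
step_arm(
  moves=[
    [[-0.02,-0.02,0.1,0,0,0],[-0.02,-0.02,0.2,0,0,0],[-0.02,-0.02,0.2,0,0,0]],
  ],
)

```text
time: 14.25
tcp_pos: [0.5089, -0.2346, 0.1066]
orientation: [0.073, 0.997, 0.0, -0.0]
force: [0.6, -1.7, -2.2]
opening: 0.0426
grip_force: 83.2
```

Call:
step_arm(
  moves=[
    [[0,-0.01,0.1,0,0,0],[0,-0.01,0.2,0,0,0],[0,-0.01,0.2,0,0,0]],
  ],
)

```text
time: 14.62
tcp_pos: [0.5089, -0.2347, 0.1046]
orientation: [0.073, 0.997, 0.0, -0.0]
force: [1.3, -0.2, -1.1]
opening: 0.0424
grip_force: 83.2
```

Call:
step_arm(
  moves=[
    [[0,0,0.1,0,0,0],[0,0,0.2,0,0,0],[0,0,0.2,0,0,0]],
  ],
)

```text
time: 15.0
tcp_pos: [0.5089, -0.2347, 0.1026]
orientation: [0.073, 0.997, 0.0, -0.0]
force: [0.3, 0.3, -1.7]
opening: 0.0426
grip_force: 83.2
```

Call:
step_arm(
  moves=[
    [[0,0,0.1,0,0,0],[0,0,0.2,0,0,0],[0,0,0.2,0,0,0]],
  ],
)

```text
time: 15.38
tcp_pos: [0.5089, -0.2348, 0.1006]
orientation: [0.073, 0.997, 0.0, -0.0]
force: [0.4, 2.0, -1.5]
opening: 0.0425
grip_force: 83.2
```

Call:
step_arm(
  moves=[
    [[0,0.01,0.1,0,0,0],[0,0.01,0.2,0,0,0],[0,0.01,0.2,0,0,0]],
  ],
)

```text
time: 15.75
tcp_pos: [0.5091, -0.2348, 0.0986]
orientation: [0.073, 0.997, 0.0, 0.0]
force: [1.6, 1.5, -3.8]
opening: 0.0429
grip_force: 83.1
```

Call:
step_arm(
  moves=[
    [[0,0.01,0.1,0,0,0],[0,0.01,0.15,0,0,0],[0,0.01,0.15,0,0,0]],
  ],
)

```text
time: 16.12
tcp_pos: [0.5092, -0.2348, 0.0972]
orientation: [0.073, 0.997, -0.0, 0.0]
force: [1.8, 0.1, -0.9]
opening: 0.0424
grip_force: 82.9
```

Call:
step_arm(
  moves=[
    [[-0.02,0,0.05,0,0,0],[-0.02,0,0.1,0,0,0],[-0.02,0,0.1,0,0,0]],
  ],
)

```text
time: 16.5
tcp_pos: [0.5092, -0.2347, 0.0961]
orientation: [0.073, 0.997, 0.0, 0.0]
force: [2.1, 0.3, -2.9]
opening: 0.0423
grip_force: 83.0
```

Call:
step_arm(
  moves=[
    [[-0.02,0,0.05,0,0,0],[-0.02,0,0.1,0,0,0],[-0.02,0,0.1,0,0,0]],
  ],
)

```text
time: 16.88
tcp_pos: [0.5093, -0.2347, 0.095]
orientation: [0.073, 0.997, 0.0, -0.0]
force: [1.6, -0.3, -5.2]
opening: 0.0424
grip_force: 82.7
```

```bash
python3 - <<'E'
from h import *
F=[]
for i in range(6):
    c=cam('scene');F.append(arm.observe()['force'])
print(np.mean(F,0),np.std(F,0))
cv2.imwrite('pics/s2.png',c['img'])
u,v=258,253
f=lambda i:cv2.resize(i[v-35:v+25,u-30:u+30],(600,600),interpolation=cv2.INTER_CUBIC)
cv2.imwrite('pics/sink2.png',cv2.convertScaleAbs(f(c['img']),alpha=1.7))
z=arm.observe()['tcp_pos'][2]-.036
th=np.linspace(0,2*np.pi,37)
P=lambda r,z:np.c_[.509+r*np.cos(th),-.2347+r*np.sin(th),0*th+z]
for n,r,zz in(('ring',.0255,z),('collar if home',.028,z)): 
    q=(proj(c,P(r,zz))-(u-30,v-35))*10;print(n,q.min(0),q.max(0))
for zz in (.08,.07,.06,.05):
    q=(proj(c,P(.028,zz))-(u-30,v-35))*10;print('collar',zz,q.max(0),q.min(0))
E
```

```text
[ 2.53530012 -0.47685934 -5.77086661] [0.95123934 0.5447129  1.68132084]
ring [214.36623537 307.14388187] [406.46978348 462.71905003]
collar if home [204.92379175 299.72168617] [415.88386219 470.55492283]
collar 0.08 [407.99409044 423.66877257] [194.51519375 252.16601769]
collar 0.07 [411.80822901 446.34000822] [199.54704724 275.15662626]
collar 0.06 [415.58028314 468.75162103] [204.52330085 297.89198743]
collar 0.05 [419.31093084 490.90795864] [209.4448513  320.37623868]
```

View pics/sink2.png

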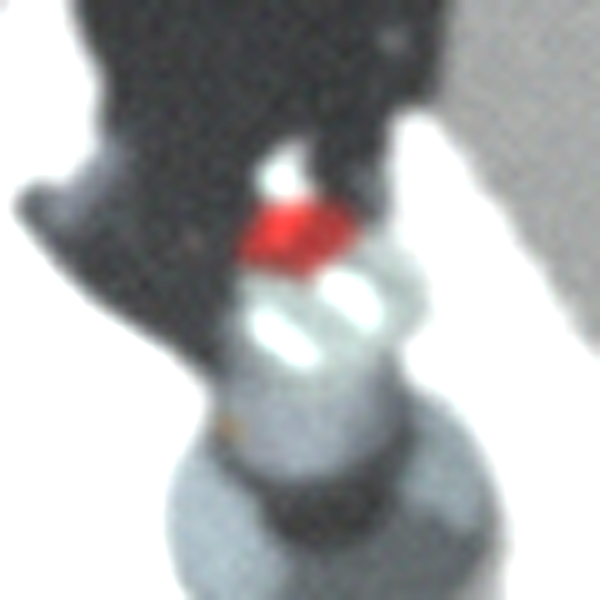

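The ring almost touches the dark collar band, with its lower edge near y=480. The force has dropped below the free-hanging weight, so the jaws are pulling the head down: the click is in progress. Switch to small steps.

Call:
step_arm(
  moves=[
    [[-0.02,0,0.03,0,0,0],[-0.02,0,0.05,0,0,0],[-0.02,0,0.05,0,0,0]],
  ],
)

```text
time: 17.55
tcp_pos: [0.5096, -0.2348, 0.0948]
orientation: [0.073, 0.997, 0.0, 0.0]
force: [0.5, -1.0, -6.2]
opening: 0.0426
grip_force: 82.6
```

Call:
step_arm(
  moves=[
    [[0,0,0.03,0,0,0],[0,0,0.05,0,0,0],[0,0,0.05,0,0,0]],
  ],
)

```text
time: 17.92
tcp_pos: [0.5098, -0.2348, 0.0942]
orientation: [0.073, 0.997, -0.0, 0.0]
force: [3.7, -1.1, -7.1]
opening: 0.0423
grip_force: 82.4
```

```bash
python3 - <<'E'
from h import *
F=[];Z=[]
for i in range(5):
    c=cam('wrist');s=arm.observe();F.append(s['force']);Z.append(s['tcp_pos'])
print(np.mean(F,0),np.std(F,0),np.mean(Z,0),s['moment'])
w4=__import__('pickle').load(open('w4.pkl','rb'))
d=cv2.convertScaleAbs(np.hstack([w4['img'],c['img']]),alpha=1.3);cv2.imwrite('pics/w5.png',cv2.resize(d,(800,250),interpolation=cv2.INTER_AREA))
E
```

```text
[ 2.69620194 -0.60791011 -5.4926898 ] [0.75796133 0.31618254 1.62253961] [ 0.50969703 -0.23478416  0.09420093] [-0.16582336 -0.49895234  0.01975898]
```

Call:
step_arm(
  moves=[
    [[0,0,0.03,0,0,0],[0,0,0.05,0,0,0],[0,0,0.05,0,0,0]],
  ],
)

```text
time: 18.55
tcp_pos: [0.5095, -0.2348, 0.0937]
orientation: [0.073, 0.997, 0.0, -0.0]
force: [2.4, -1.1, -5.7]
opening: 0.0429
grip_force: 82.6
```

Call:
step_arm(
  moves=[
    [[0,0,0.05,0,0,0],[0,0,0.1,0,0,0],[0,0,0.1,0,0,0]],
  ],
)

```text
time: 18.92
tcp_pos: [0.5093, -0.2347, 0.0925]
orientation: [0.073, 0.997, 0.0, -0.0]
force: [0.5, -1.2, -5.9]
opening: 0.0425
grip_force: 82.5
```

Call:
step_arm(
  moves=[
    [[0,0,0.05,0,0,0],[0,0,0.1,0,0,0],[0,0,0.1,0,0,0]],
  ],
)

```text
time: 19.3
tcp_pos: [0.5095, -0.2347, 0.0917]
orientation: [0.073, 0.997, 0.0, -0.0]
force: [0.9, -0.7, -5.6]
opening: 0.0427
grip_force: 82.6
```

```bash
python3 - <<'E'
from h import *
import pickle
c=cam('scene');cv2.imwrite('pics/s3.png',c['img'])
b=pickle.load(open('scene0.pkl','rb'))['img'];s2=cv2.imread('pics/s2.png')
for u0,u1 in((258,262),(269,272),(246,249)):
  print(u0)
  for n,i in(('0',b),('s2',s2),('now',c['img'])): print(n,i[252:280,u0:u1].mean((1,2)).astype(int).tolist())
F=[]
for i in range(6):cam('wrist');F.append(np.r_[arm.observe()['force'],arm.observe()['moment']])
print(np.mean(F,0).round(2))
z=arm.observe()['tcp_pos'][2]-.036
print(z,proj(c,[[.5095-.0255*-.49,-.2347-.0255*.87,z],[.5095-.0255*-.49,-.2347-.0255*.87,z+.01]]))
E
```

```text
258
0 [87, 75, 69, 62, 56, 48, 47, 50, 51, 55, 62, 64, 55, 44, 40, 39, 39, 36, 38, 39, 43, 50, 57, 60, 64, 67, 70, 74]
s2 [138, 143, 133, 118, 109, 109, 104, 102, 102, 102, 100, 98, 91, 74, 55, 48, 41, 40, 38, 42, 45, 54, 60, 63, 61, 62, 62, 62]
now [131, 142, 142, 129, 116, 110, 106, 105, 101, 99, 101, 100, 97, 86, 68, 52, 43, 41, 40, 40, 43, 52, 61, 63, 61, 60, 63, 64]
269
0 [150, 149, 148, 148, 134, 112, 96, 90, 85, 78, 73, 79, 83, 84, 86, 85, 84, 78, 73, 67, 64, 60, 59, 59, 60, 55, 57, 61]
s2 [161, 163, 164, 158, 142, 116, 96, 87, 85, 76, 78, 83, 89, 91, 91, 91, 81, 72, 63, 62, 62, 61, 63, 61, 60, 63, 62, 66]
now [154, 160, 162, 158, 140, 116, 96, 89, 85, 80, 78, 85, 87, 89, 92, 91, 84, 71, 63, 62, 60, 61, 61, 62, 59, 58, 60, 67]
246
0 [110, 108, 108, 116, 127, 138, 145, 148, 143, 131, 123, 114, 110, 105, 105, 103, 102, 101, 102, 102, 103, 102, 102, 101, 101, 106, 123, 137]
s2 [47, 56, 84, 114, 138, 151, 155, 153, 146, 134, 123, 114, 114, 112, 114, 113, 111, 112, 114, 113, 111, 110, 109, 110, 110, 117, 131, 149]
now [43, 48, 66, 94, 125, 148, 154, 153, 146, 132, 121, 115, 111, 112, 113, 112, 111, 112, 112, 113, 111, 114, 115, 108, 110, 117, 130, 151]
[ 0.14 -0.77 -5.66 -0.17 -0.07  0.  ]
0.055723419341684684 [[258.46062312 265.10755929]
 [258.01561612 262.87587323]]
```

Call:
step_arm(
  moves=[
    [[0,0,0.05,0,0,0],[0,0,0.1,0,0,0],[0,0,0.15,0,0,0],[0,0,0.15,0,0,0]],
  ],
)

```text
time: 20.15
tcp_pos: [0.5096, -0.2347, 0.0903]
orientation: [0.073, 0.997, 0.0, 0.0]
force: [0.2, -0.7, -3.5]
opening: 0.0426
grip_force: 82.6
```

Call:
step_arm(
  moves=[
    [[0,0,0.05,0,0,0],[0,0,0.1,0,0,0],[0,0,0.15,0,0,0],[0,0,0.15,0,0,0]],
  ],
)

```text
time: 20.65
tcp_pos: [0.5096, -0.2347, 0.0889]
orientation: [0.073, 0.997, 0.0, 0.0]
force: [-1.3, 1.0, -0.5]
opening: 0.0426
grip_force: 83.3
```

Call:
step_arm(
  moves=[
    [[0,0,0.05,0,0,0],[0,0,0.1,0,0,0],[0,0,0.1,0,0,0]],
  ],
)

```text
time: 21.02
tcp_pos: [0.5096, -0.2347, 0.0888]
orientation: [0.073, 0.997, -0.0, 0.0]
force: [-4.3, 2.0, 11.9]
opening: 0.0423
grip_force: 84.9
```

Call:
step_arm(
  moves=[
    [[0.03,0.01,0.02,0,0,0],[0.03,0.01,0.04,0,0,0],[0.03,0.01,0.04,0,0,0]],
  ],
)

```text
time: 21.4
tcp_pos: [0.5096, -0.2347, 0.0888]
orientation: [0.073, 0.997, -0.0, 0.001]
force: [-3.7, 2.9, 16.4]
opening: 0.0428
grip_force: 85.2
```

Call:
step_arm(
  moves=[
    [[0,0,0.01,0,0,0],[0,0,0.02,0,0,0],[0,0,0.02,0,0,0],[0,0,0.02,0,0,0],[0,0,0.02,0,0,0],[0,0,0.02,0,0,0],[0,0,0.02,0,0,0],[0,0,0.02,0,0,0]],
  ],
)

```text
time: 22.4
tcp_pos: [0.5096, -0.2347, 0.0888]
orientation: [0.073, 0.997, -0.0, 0.001]
force: [-5.2, 2.9, 17.9]
opening: 0.0423
grip_force: 85.3
```

```bash
python3 - <<'E'
from h import *
F=[];C=[]
for i in range(10):
    c=cam('scene');C.append(c['img'].astype(float));s=arm.observe();F.append(np.r_[s['force'],s['moment'],s['tcp_pos']])
print(np.mean(F,0).round(4),s['orientation'])
i=np.mean(C,0)
for u in(252,255,258,261,264,267): print(u,i[256:280,u:u+2].mean((1,2)).astype(int).tolist())
th=np.linspace(0,2*np.pi,73)
for zz in(.0528,.041):
    q=proj(c,np.c_[.5093+.028*np.cos(th),-.2347+.028*np.sin(th),0*th+zz]);print('collar',zz,q.max(0),q.min(0))
    q=proj(c,np.c_[.5093+.0255*np.cos(th),-.2347+.0255*np.sin(th),0*th+.0528]);print('ring',q.max(0),q.min(0))
E
```

```text
[-4.79090e+00  2.72210e+00  1.78545e+01  5.93700e-01  7.77000e-01
 -5.80000e-03  5.09600e-01 -2.34700e-01  8.88000e-02] [ 7.25726875e-02  9.97362739e-01 -3.31516050e-04  8.13676895e-04]
252 [84, 87, 90, 94, 94, 92, 89, 87, 87, 81, 72, 77, 88, 95, 100, 103, 105, 104, 102, 99, 93, 88, 85, 81]
255 [109, 105, 102, 101, 100, 101, 100, 99, 98, 94, 83, 64, 49, 44, 48, 57, 69, 78, 76, 69, 64, 63, 64, 62]
258 [133, 112, 105, 104, 103, 102, 101, 102, 101, 98, 85, 63, 47, 40, 38, 39, 44, 53, 60, 62, 63, 62, 62, 63]
261 [115, 108, 104, 101, 98, 94, 91, 89, 85, 78, 65, 51, 41, 38, 38, 40, 45, 54, 60, 61, 62, 61, 62, 62]
264 [100, 91, 85, 82, 80, 78, 77, 74, 67, 56, 45, 39, 39, 40, 43, 48, 55, 60, 61, 61, 61, 61, 62, 61]
267 [89, 75, 69, 68, 66, 63, 60, 59, 60, 61, 65, 65, 61, 59, 59, 61, 61, 62, 61, 61, 60, 61, 61, 61]
collar 0.0528 [269.94211389 266.51838317] [248.86654636 249.45343135]
ring [269.00314969 265.73571998] [249.80928665 250.19493008]
collar 0.041 [270.3771469  269.10870326] [249.44105304 252.08284944]
ring [269.00314969 265.73571998] [249.80928665 250.19493008]
```

The force is steady at about 21 N on the stand, the height is fixed, and the profile shows no gap between ring and collar, so the socket is home and seated. Relax the push and open.

Call:
step_arm(
  moves=[
    [[0,0,-0.04,0,0,0],[0,0,-0.08,0,0,0],[0,0,-0.08,0,0,0]],
  ],
)

```text
time: 23.28
tcp_pos: [0.5096, -0.2347, 0.0888]
orientation: [0.073, 0.997, -0.0, 0.001]
force: [-2.1, 1.5, 9.4]
opening: 0.0428
grip_force: 84.1
```

Call:
step_arm(
  moves=[
    [[0,0,0,0,0,0],[0,0,0,0,0,0],[0,0,0,0,0,0],[0,0,0,0,0,0],[0,0,0,0,0,0],[0,0,0,0,0,0],[0,0,0,0,0,0]],
  ],
  fingers=0,
)

```text
time: 24.15
tcp_pos: [0.5093, -0.2346, 0.088]
orientation: [0.073, 0.997, 0.0, 0.0]
force: [1.4, -0.5, -0.0]
opening: 0.0855
grip_force: 0.0
```

Call:
step_arm(
  moves=[
    [[0,0,-1,0,0,0],[0,0,-4,0,0,0],[0,0,-8,0,0,0],[0,0,-10,0,0,0],[0,0,-10,0,0,0],[0,0,-10,0,0,0]],
  ],
)

```text
time: 24.9
tcp_pos: [0.509, -0.2344, 0.1874]
orientation: [0.073, 0.997, 0.0, -0.0]
force: [0.0, 0.7, -0.1]
opening: 0.0855
grip_force: 0.0
```

```bash
python3 - <<'E'
from h import *
import pickle
c=cam('wrist');s=arm.observe();print(s['tcp_pos'],s['orientation'],s['force'])
hsv=cv2.cvtColor(c['img'],cv2.COLOR_BGR2HSV);m=((hsv[...,0]<8)|(hsv[...,0]>172))&(hsv[...,1]>150)&(hsv[...,2]>70)
n,l,st,ce=cv2.connectedComponentsWithStats(m.astype(np.uint8))
for i in range(1,n):
    if st[i,4]>80: print(st[i],ce[i])
w=pickle.load(open('w1.pkl','rb'))
hsv=cv2.cvtColor(w['img'],cv2.COLOR_BGR2HSV);m=((hsv[...,0]<8)|(hsv[...,0]>172))&(hsv[...,1]>150)&(hsv[...,2]>70)
n,l,st,ce=cv2.connectedComponentsWithStats(m.astype(np.uint8));print('w1')
for i in range(1,n):
    if st[i,4]>80: print(st[i],ce[i])
Q=R.from_euler('z',np.radians(-8.3)).as_matrix()
for z in(.0528,.058,.048): print(z,proj(c,np.array([Q@np.array(p)/1000+[.5093,-.2355,z] for p in[(19,10,80),(19,-10,80),(-24,0,58),(9,0,82)]])).round(1).tolist())
E
```

```text
[ 0.50893145 -0.23441439  0.18710318] [ 7.26116064e-02  9.97360031e-01  3.66235784e-04 -6.23142421e-04] [0.06686363 0.56189495 0.38167914]
[557 150  19  26 258] [567.69379845 164.24031008]
[ 301  183   28   69 1838] [314.63112078 217.62459195]
[535 239  24  27 440] [546.62727273 253.28409091]
w1
[171 137  26  27 553] [183.76491863 150.06509946]
[ 303  162   22   52 1042] [313.85892514 187.66986564]
[187 231  24  23 436] [198.58486239 241.91972477]
0.0528 [[329.6, 248.0], [301.3, 248.0], [315.4, 181.7], [315.4, 236.0]]
0.058 [[329.9, 251.2], [301.0, 251.2], [315.4, 183.2], [315.5, 239.0]]
0.048 [[329.3, 245.2], [301.6, 245.2], [315.4, 180.3], [315.4, 233.4]]
```

Lever blob spans u 301–329, v 183–252, matching the model with the head upright at its seat. Close the fingers and move above the pad.

Call:
step_arm(
  moves=[
    [[-1.4,0,0,0,0,0],[-1.4,0,0,0,0,0],[-1.4,0,0,0,0,0],[-1.4,0,0,0,0,0],[-1.4,0,0,0,0,0],[-1.4,0,0,0,0,0],[-1.4,0,0,0,0,0],[-1.4,0,2,0,0,0],[-1.4,0,4,0,0,0],[-1.4,0,4,0,0,0]],
  ],
  fingers=1,
)

```text
time: 26.2
tcp_pos: [0.5227, -0.2364, 0.147]
orientation: [0.073, 0.997, 0.001, -0.001]
force: [-0.5, -0.4, -0.2]
opening: -0.0005
grip_force: 0.0
```

Call:
step_arm(
  moves=[
    [[0,0,0.3,0,0,0],[0,0,0.6,0,0,0],[0,0,0.9,0,0,0],[0,0,1.2,0,0,0],[0,0,1.5,0,0,0],[0,0,1.8,0,0,0],[0,0,1.8,0,0,0]],
  ],
)

```text
time: 27.08
tcp_pos: [0.5235, -0.2368, 0.1301]
orientation: [0.073, 0.997, -0.0, 0.0]
force: [1.9, -0.1, 1.5]
opening: -0.0001
grip_force: 0.6
```

Call:
step_arm(
  moves=[
    [[0,0,0.2,0,0,0],[0,0,0.4,0,0,0],[0,0,0.6,0,0,0],[0,0,0.8,0,0,0],[0,0,0.8,0,0,0]],
  ],
)

```text
time: 27.7
tcp_pos: [0.5232, -0.2367, 0.1219]
orientation: [0.073, 0.997, 0.0, -0.0]
force: [0.7, 0.0, 1.7]
opening: -0.0006
grip_force: 0.5
```

Call:
step_arm(
  moves=[
    [[0,0,0.1,0,0,0],[0,0,0.2,0,0,0],[0,0,0.3,0,0,0],[0,0,0.3,0,0,0]],
  ],
)

```text
time: 28.2
tcp_pos: [0.5231, -0.2366, 0.1189]
orientation: [0.073, 0.997, 0.0, -0.0]
force: [2.1, -0.5, 3.4]
opening: 0.0001
grip_force: 1.1
```

Call:
step_arm(
  moves=[
    [[0,0,0.1,0,0,0],[0,0,0.15,0,0,0],[0,0,0.2,0,0,0],[0,0,0.2,0,0,0]],
  ],
)

```text
time: 28.7
tcp_pos: [0.5231, -0.2366, 0.1169]
orientation: [0.073, 0.997, 0.0, -0.0]
force: [1.7, -1.2, 3.6]
opening: 0.0
grip_force: 1.4
```

Call:
step_arm(
  moves=[
    [[0,0,0.05,0,0,0],[0,0,0.1,0,0,0],[0,0,0.1,0,0,0],[0,0,0.1,0,0,0]],
  ],
)

```text
time: 29.2
tcp_pos: [0.5231, -0.2366, 0.1159]
orientation: [0.073, 0.997, 0.0, -0.0]
force: [2.9, -0.8, 1.9]
opening: 0.0002
grip_force: 1.3
```

Not at the stop yet; continue in 1 mm steps.

Call:
step_arm(
  moves=[
    [[0,0,0.05,0,0,0],[0,0,0.1,0,0,0],[0,0,0.1,0,0,0]],
  ],
)

```text
time: 29.58
tcp_pos: [0.5233, -0.2367, 0.1155]
orientation: [0.073, 0.997, -0.0, 0.0]
force: [0.9, -0.9, 8.5]
opening: 0.0004
grip_force: 4.1
```

Call:
step_arm(
  moves=[
    [[0,0,0.03,0,0,0],[0,0,0.05,0,0,0],[0,0,0.05,0,0,0],[0,0,0.05,0,0,0],[0,0,0.05,0,0,0]],
  ],
)

```text
time: 30.2
tcp_pos: [0.5233, -0.2367, 0.1153]
orientation: [0.073, 0.997, -0.0, 0.0]
force: [-0.1, 1.0, 11.6]
opening: -0.0001
grip_force: 6.1
```

Call:
step_arm(
  moves=[
    [[0,0,-0.5,0,0,0],[0,0,-3,0,0,0],[0,0,-7,0,0,0],[1.4,0,-7,0,0,0],[1.4,0,-7,0,0,0],[1.4,0,-7,0,0,0]],
  ],
)

```text
time: 30.95
tcp_pos: [0.509, -0.2345, 0.1835]
orientation: [0.073, 0.997, 0.0, -0.001]
force: [-0.3, -0.8, 1.1]
opening: -0.0002
grip_force: 0.0
```

```bash
python3 - <<'E'
from h import *
c=cam('wrist');s=arm.observe();print(s['tcp_pos'],s['force'],s['time'])
hsv=cv2.cvtColor(c['img'],cv2.COLOR_BGR2HSV);m=((hsv[...,0]<8)|(hsv[...,0]>172))&(hsv[...,1]>150)&(hsv[...,2]>70)
n,l,st,ce=cv2.connectedComponentsWithStats(m.astype(np.uint8))
for i in range(1,n):
    if st[i,4]>80: print(st[i],ce[i])
Q=R.from_euler('z',np.radians(-8.3)).as_matrix()
for nm,P in(('up',[(19,10,80),(19,-10,80)]),('down',[(29,10,59),(29,-10,59)])): print(nm,proj(c,np.array([Q@np.array(p)/1000+[.5093,-.2355,.0528] for p in P])).round(1).tolist())
E
```

```text
[ 0.50915603 -0.23451885  0.18356098] [0.14610127 0.80999018 0.90250193] 31.0
[560 151  20  26 280] [570.80357143 164.95357143]
[ 302  186   27   56 1396] [314.78581662 213.50429799]
[538 240  24  28 452] [549.33628319 254.77876106]
up [[329.9, 250.3], [301.1, 250.4]]
down [[328.4, 250.4], [302.4, 250.4]]
```

Call:
step_arm(
  moves=[
    [[0,0,-3,0,0,0],[0,0,-3,0,0,0],[0,0,-3,0,0,0],[0,0,-3,0,0,0],[0,0,-3,0,0,0],[0,0,-3,0,0,0]],
  ],
  fingers=0,
)

```text
time: 31.75
tcp_pos: [0.5092, -0.2346, 0.2142]
orientation: [0.073, 0.997, 0.0, -0.0]
force: [-0.5, 0.7, -0.3]
opening: 0.0851
grip_force: 0.0
```

```bash
python3 - <<'E'
from h import *
c=cam('wrist');s=arm.observe();print(s['tcp_pos'],s['force'],s['time'])
hsv=cv2.cvtColor(c['img'],cv2.COLOR_BGR2HSV);m=((hsv[...,0]<8)|(hsv[...,0]>172))&(hsv[...,1]>150)&(hsv[...,2]>70)
n,l,st,ce=cv2.connectedComponentsWithStats(m.astype(np.uint8))
for i in range(1,n):
    if st[i,4]>80: print(st[i],ce[i])
Q=R.from_euler('z',np.radians(-8.3)).as_matrix()
for nm,P in(('up',[(19,10,79),(19,-10,79)]),('down',[(29,10,61),(29,-10,61)])): print(nm,proj(c,np.array([Q@np.array(p)/1000+[.5093,-.2355,.0528] for p in P])).round(1).tolist())
E
```

```text
[ 0.50926381 -0.23457547  0.21427353] [-0.93170518 -0.03884581 -0.22550814] 31.8
[537 146  19  25 227] [548.00881057 159.23348018]
[ 304  177   23   58 1290] [314.68449612 205.45116279]
[519 229  22  25 387] [529.51937984 242.03100775]
up [[328.2, 232.7], [303.0, 232.7]]
down [[327.2, 235.6], [303.9, 235.6]]
```

```bash
python3 -c "
from plant import arm
print(arm.hand_in())"
```

```text
the job is handed in; nothing more can be done
None
```

I handed the job in at about 32 s: the spotlight sits on the ball, seated with a push of about 21 N, and the lever was then pressed down to its stop and everything released. The hand-in returned no verdict. Camera and force readings agree that it is home, upright and latched, and I saw no contact with the other items.

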